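Slide the whetstone board into its notch and button it down

TASK

With a fingertip, push the whetstone board along the rails of the sharpening rack until you feel it drop into its locating notches and lie flush with the side fences. Then push the little wooden turn button round with a fingertip until it lies square across the back end of the board. Nothing is to be picked up, and the cup, the wax tin and the round wooden blank standing near the rack must be left alone.

Things in the scene. Friction and masses are not known exactly. Their poses are not given: they have to be found in the camera images.
- rack: Fixed wooden sharpening rack, 300 x 148 mm, 42 mm high to the tops of its dark side fences. Origin: centre of its underside, on the bench. x: along the rails, the way the board must slide; y: across; z: up. Between the fences (y = -50 to +50 mm, x = -150 to +150 mm) run two rails, tops 30 mm above the bench (22 to 50 mm either side of the middle; open between, down to 10 mm).
- home (a point): Fixed point of the rack (60, 0, 30 mm in its frame): where the board's origin lies once it has dropped in (2 mm play). The rails have 24 mm long, 10 mm deep notches for its feet: inner halves at rack x = +110 mm (front feet), outer halves at x = +10 mm (back feet); all four feet drop at once. The rails go on beyond; only the notch walls stop the board.
- board: Loose wooden board, 160 (x) x 96 (y) x 12 mm, about 0.5 kg, with a grey whetstone fixed on it (about 105 x 45 x 22 mm). Origin: centre of the plank's underside; axes as the rack's. It rides on four feet 7 mm high: origin 37 mm above the bench while sliding, 30 mm once dropped, when its top is flush with the fences. Starts 50 to 110 mm short of home, towards rack -x, slides under a few newtons.
- board_back (a point): Centre of the board's back end face (12 mm high, 96 mm wide), 80 mm behind its origin: the face to push. Nothing stands behind it within the rack's -x end but the rails and fences.
- button (a joint): Turn button: light wooden bar 57 x 14 x 20 mm high, underside 44 mm above the bench, on the rack's -y fence; about 1 N at its tip turns it, it stays where left. rad: 0 = long arm along the fence, pointing to rack -x; starts at -0.6 to -0.05 (partly outward); grows as the arm swings inward (clockwise from above); 1.57 = square across the board, pointing to rack +y; stops -0.8, 1.6.
- button_pivot (a point): Point on the turn button's upright pivot axis at half the bar's height, 54 mm above the bench, at (-5, -62) mm in the rack's frame. While the board is still up on its feet, the bar would hit the board's side.
- button_tip (a point): Middle of the end of the turn button's long arm, 45 mm from the pivot axis, half-way up the bar (54 mm above the bench); it moves with the button.
- cup: Small turned wooden cup, 66 mm wide, 55 mm high, standing at the rack's +y side. Origin: centre of its underside. Bystander.
- tin: Low round metal wax tin with red-brown wax, 66 mm wide, 28 mm high, standing at the rack's -y side, towards its +x end. Origin: centre of its underside. Bystander.
- blank: Rounded light wooden blank, 60 mm wide, 50 mm high, standing past the rack's +x end. Origin: centre of its underside. Bystander. (Farther right a desk lamp head hangs over the bench, about 0.65 m from the robot base and 22 degrees to its right: keep the arm clear of it.)

How it is judged:
By the outcome, as a careful person would: the job done as asked, in the order asked, and still so for the second after the job is handed in, with the robot touching nothing.
It also fails if it takes over 51 s, if anything falls off the work surface, if the arm or the gripper's body presses on something with over 40 N, if the wrist force passes 120 N, or if a joint passes its speed limit or range.

ROBOT

A 6-joint arm with a two-finger parallel gripper is mounted at the origin on a cart in front of the work surface, level with it; the furniture and walls round the work are solid. World frame = base frame: x ahead of the robot, y to its left, z up, the work surface at z = 0. Lengths are in mm, angles in rad, forces in N, time in s.
With the tool pointing down it reaches from about 350 to 975 mm from the base axis. Payload 7.1 kg.
Tool frame: the origin (TCP) lies at the very end of the fingers, on their centre line; the grasp point (between the pads) lies 19 mm behind it; z points along the fingers, y is the direction in which the jaws open and shut (so a half turn about z gives the same grasp; the last joint's range is limited). The gripper opens to 88 mm and grips with 3 to 60 N. Pads are 20 mm wide; open, the fingers measure 115 mm over their backs; the gripper's body (75 mm by 178 mm) begins 61 mm behind the grasp point.
Start: joints at [-1.144, 0.423, 1.63, -0, 1.089, -0.019], TCP at [269.502, -563.891, 222.675] pointing down, gripper open.
Joint ranges: [-3, 3], [-0.9, 2.11], [0.09, 2.58], [-1.31, 4.45], [0.11, 2.69], [-2.54, 2.54]. Speed limits (rad/s): [2.39, 2.39, 3.01, 3.14, 3.14, 3.14].

INTERFACE

Orientations are given as a rotation vector (axis times angle).
In Python, from workcell import * gives the robot as it stands.
- The arm moves only by the tool play_rows, never from a script. Its argument "plan" is text: rows parted by semicolons, each of 7 numbers parted by spaces: the finger opening in cm, from 0 to 8.78, then the shift along the tool's x, y, z in cm, then the turn, a rotation vector about the tool's x, y, z in degrees. A call has 1 to 20 rows; each row shifts and turns the commanded pose from where the row before left it, along the tool's axes as they then stand; what a row does not reach is not made up. A row lasts 1/8 s, in which the tool goes at most 62.5 mm and 10.7 degrees, less where a joint would pass 70% of its speed; a pose out of reach is approached as far as the arm can. A call is refused whole if a number of a shift passes 6.25 or a number of a turn 10.7, either way. A call with a gripper value outside its range is refused whole. The fingers move at their own pace and stop on an object; the grip force is fixed at half the most. Time passes only in rows, so rows that do not move let the fingers close. It gives the time, the measured TCP pose, the force and the opening at its end, in the units of the state.
- get_obs(): the state, without advancing time (a new reading comes with each control period).
- get_image(name): name is "scene" or "top" or "wrist"; returns a dict with "pixels" (480x640x3 uint8, red, green, blue), "range_z" (480x640 float32, mm along the optical axis (not along the pixel's ray), 0 where there is no reading), "fx", "fy", "cx", "cy" (pixels), "eye" and "attitude" of the camera in the world. Camera axes: x right, y down, z forward; pixel columns grow to the right and rows downward; lengths in mm; the calibration is good to about 2 mm. A picture is of the moment at which its call begins.
- close_job(): hands the job in, once; it reports no verdict.
The state is a dict: "t": time; "qpos": joint angles; "qvel": joint speeds; "joint_torque": joint torques, N m; "ee_pos": TCP position; "orientation": TCP orientation; "ft_force": force on the tool from outside, world axes, zero at the start; "moment": the same for the moment, N m; "width": finger opening in mm.
Only numpy, scipy, OpenCV 4.12 (cv2) and the standard library are available. Lean on these libraries where they do the work, as an engineer would, in place of code of your own. Each camera call takes 0.05 s, during which the arm holds its last target. There are 200 camera calls.

## Working session

There is one attempt and no reset: what is moved stays moved. The work goes in short steps, Python scripts to look and compute and a tool call to move; the robot and the scene stay as the last step left them, time stands still between calls to the robot, and variables do not carry over. Pictures are saved under pics/ and viewed, about 8 in all and at most 12, crops included, and the job is handed in when it is done.

Besides the shell and the picture viewer there is one more tool, called as name(argument=value, ...) on one line, values as JSON. play_rows: Moves the arm, as the interface text tells. Its arguments: {"type":"object","properties":{"plan":{"type":"string"}},"required":["plan"]}

```bash
mkdir -p pics
cat > h.py <<'E'
from workcell import *
import numpy as np, cv2
from scipy.spatial.transform import Rotation as R
def snap(name,fn):
    im=get_image(name); np.savez('pics/'+fn+'.npz',**{k:np.array(v) for k,v in im.items()})
    cv2.imwrite('pics/'+fn+'.png',im['pixels'][:,:,::-1]); return im
def load(fn): return dict(np.load('pics/'+fn+'.npz'))
def att(a):
    a=np.array(a,float)
    return a if a.shape==(3,3) else R.from_rotvec(a).as_matrix() if a.size==3 else R.from_quat(a).as_matrix()
def cloud(im):
    z=im['range_z']; v,u=np.indices(z.shape)
    p=np.stack([(u-im['cx'])/im['fx']*z,(v-im['cy'])/im['fy']*z,z],-1)
    return p@att(im['attitude']).T+np.array(im['eye'])
E
python3 - <<'E'
from h import *
print(get_obs())
for n in('top','scene'):
    im=snap(n,n+'0'); print(n,im['eye'],im['attitude'],im['fx'],im['cx'],im['cy'])
E
```

```text
{'t': 0.0, 'qpos': array([-1.14400061e+00,  4.23839034e-01,  1.63068057e+00, -2.32943887e-06,
        1.08858210e+00, -1.89763497e-02]), 'qvel': array([ 0.00033025, -0.00045945,  0.00090238, -0.00058348,  0.00089552,
        0.00083939]), 'joint_torque': array([-2.24785181e-03, -5.44641244e+01, -2.73675191e+01,  6.43153978e-02,
        2.28269800e-02, -1.01912360e-04]), 'ee_pos': array([ 269.280627  , -563.40746361,  221.90652181]), 'orientation': array([-3.06243962e+00, -6.94109003e-01,  4.82953814e-04]), 'ft_force': array([ 0.43828326, -0.3115262 ,  0.41015959]), 'moment': array([-0.04476598, -0.00677368, -0.02616303]), 'width': 88.03083397100978}
top [519.13436425 -13.41834721 896.54906967] [-2.18614101  2.19748053 -0.0447945 ] 455.7359792503545 318.5597774576563 230.03008765607277
scene [249.07115569 515.56560314 717.20167271] [-0.81187111  2.63307817 -1.03142565] 505.8777161418403 321.14445403285015 239.56990066312054
```

View pics/top0.png

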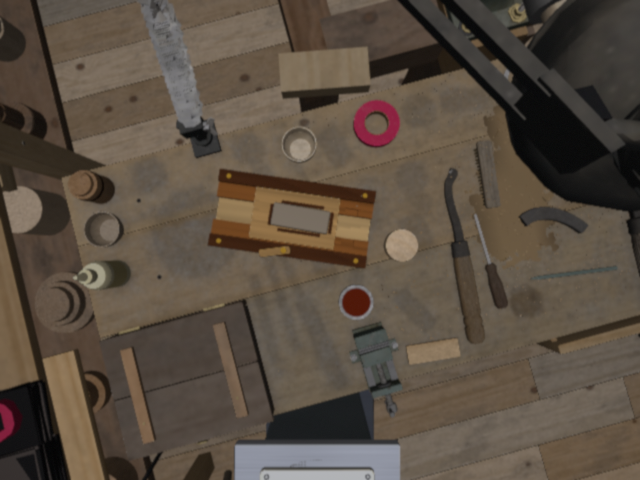

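The picture shows the rack centred near (293,218), with its +x to image right. The cup is at (298,144), the tin at (356,302), the blank at (402,245) and the turn button at (274,251). I'll enlarge this region.

Run:
```python
from h import *
im=load('top0'); c=im['pixels'][155:285,200:430,::-1]
cv2.imwrite('pics/c1.png',cv2.resize(c,None,fx=3.4,fy=3.4,interpolation=cv2.INTER_CUBIC))
P=cloud(im)
for u,v in [(293,176),(290,260),(300,217),(260,213),(350,228),(235,210),(274,251),(402,245),(298,130),(150,230)]: print(u,v,P[v,u].round(1))
```

```text
293 176 [671.7  44.8  -1.6]
290 260 [505.2  51.   -2. ]
300 217 [584.2  27.5  70.8]
260 213 [593.8 103.2  49.8]
350 228 [566.9 -66.7  11.6]
235 210 [603.4 157.5  10.7]
274 251 [522.8  75.3  65.8]
402 245 [ 532.8 -160.7   48.6]
298 130 [752.   32.2  42.7]
150 230 [5.657e+02 3.275e+02 4.000e-01]
```

View pics/c1.png

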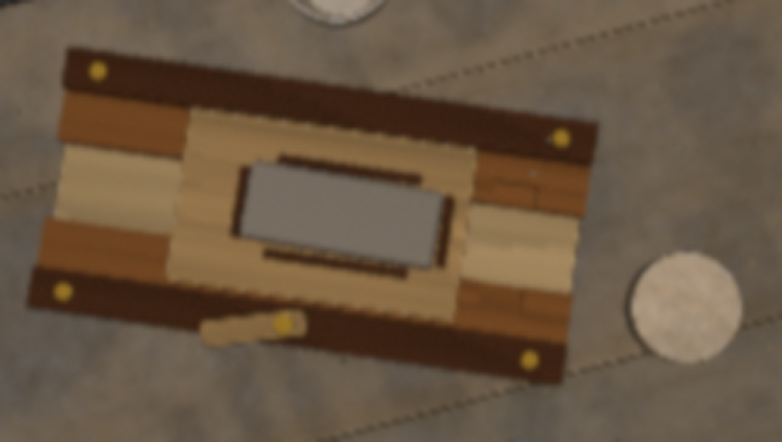

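The crop shows the fence corners at (68,48), (598,122), (562,383) and (28,305). The board corners are at (190,108), (477,148), (455,322) and (167,282). The button pivot is at (284,323) and its tip at (202,334).

```bash
cat >> h.py <<'E'
def pix(im,u,v,z):
    d=att(im['attitude'])@np.array([(u-im['cx'])/im['fx'],(v-im['cy'])/im['fy'],1]); e=np.array(im['eye'])
    return e+d*(z-e[2])/d[2]
E
python3 - <<'E'
from h import *
im=load('top0'); f=lambda u,v,z: pix(im,200+(u+.5)/3.4-.5,155+(v+.5)/3.4-.5,z)
src=np.array([f(*p,42)[:2] for p in [(68,48),(598,122),(562,383),(28,305)]])
loc=np.array([[-150,74],[150,74],[150,-74],[-150,-74]],float)
c=src.mean(0); H=loc.T@(src-c); a=np.arctan2(H[0,1]-H[1,0],H[0,0]+H[1,1])
Rm=np.array([[np.cos(a),-np.sin(a)],[np.sin(a),np.cos(a)]])
print('c',c,'yaw',a,np.degrees(a)); print((src-c)@Rm)
T=lambda p:((p[:2]-c)@Rm).round(1)
b=[T(f(*p,49)) for p in [(190,108),(477,148),(455,322),(167,282)]];print('board',b,np.mean(b,0))
print('piv',T(f(284,323,64)),'tip',T(f(202,334,64)))
W=lambda x,y:(c+Rm@np.array([x,y])).round(1)
print('home',W(60,0),'back now',W(np.mean(b,0)[0]-80,0),'piv',W(-5,-62))
# cloud check
P=cloud(im);m=(P[...,2]>46)&(P[...,2]<52);q=(P[m][:,:2]-c)@Rm;k=(abs(q)<[150,50]).all(1);q=q[k]
print('cloud board',np.percentile(q,[1,50,99],0))
m=(P[...,2]>39)&(P[...,2]<45);q=(P[m][:,:2]-c)@Rm;k=(abs(q)<[170,90]).all(1);q=q[k]
print('fence',np.percentile(q,[.5,99.5],0))
E
```

```text
c [585.5489755   44.35088665] yaw -1.7184963887906 -98.46259018617441
[[-148.81031743   72.29685748]
 [ 148.79051326   72.82309032]
 [ 148.85821106  -72.83286038]
 [-148.83840689  -72.28708742]]
board [array([-75.3,  47.8]), array([84.3, 48.2]), array([ 85.8, -48.1]), array([-73.4, -48.9])] [ 5.35 -0.25]
piv [ -5.4 -61.9] tip [-48.1 -74. ]
home [576.7 -15. ] back now [596.5 118.2] piv [525.   58.4]
cloud board [[-73.89007985 -47.93230357]
 [ -9.89405278  -4.46736351]
 [ 83.82610857  46.78126979]]
fence [[-148.45179702  -74.98050264]
 [ 147.65461067   72.43753021]]
```

Run:
```python
from h import *
for n in('top0','scene0'):
    P=cloud(load(n)); 
    m=(P[...,2]>120)&(P[...,0]>150)&(P[...,0]<900)
    q=P[m]; print(n,len(q))
    g={}
    for p in q: g.setdefault((int(p[0]//100)*100,int(p[1]//100)*100),[]).append(p[2])
    for k in sorted(g):
        if len(g[k])>15: print(k,len(g[k]),round(min(g[k])),round(max(g[k])))
```

```text
top0 35073
(400, 300) 226 120 160
(500, -300) 3892 506 628
(500, -200) 7473 484 678
(500, -100) 1242 897 897
(600, -300) 3715 589 620
(600, -200) 11116 497 674
(600, -100) 3007 614 666
(700, 100) 967 140 281
(700, 200) 1005 148 281
(800, -400) 566 150 231
(800, 100) 1042 196 329
(800, 200) 821 248 337
scene0 20792
(100, -100) 87 304 336
(100, 0) 1185 246 328
(200, -700) 449 220 316
(200, -600) 759 220 354
(200, -500) 168 301 336
(200, 500) 1231 717 717
(300, -700) 170 220 334
(300, -600) 184 299 344
(300, 400) 333 449 453
(300, 500) 1061 449 454
(400, 300) 415 120 159
(400, 400) 20 120 130
(400, 500) 3378 449 454
(700, -500) 40 120 281
(700, -400) 757 120 300
(700, 100) 478 148 278
(700, 200) 2491 120 285
(800, -600) 353 120 247
(800, -500) 1171 120 278
(800, -400) 1810 141 270
(800, 100) 417 252 383
(800, 200) 3835 158 439
```

View pics/scene0.png

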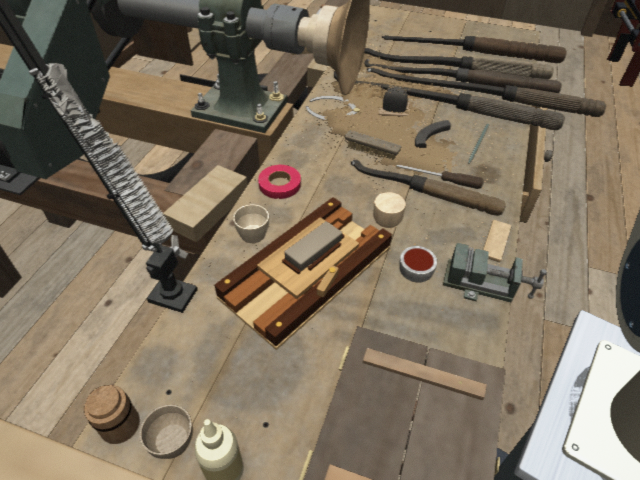

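The scene view agrees: the board is short of home and the button points partly outward. The lamp head is above z=484, so I'll swing past it low, fingers closed, with the jaw axis along the rails.

play_rows(plan="0 0 0 1 0 0 8.5; 0 0 0 1 0 0 8.5; 0 0 0 1 0 0 8.5; 0 0 0 1 0 0 8.5; 0 0.8 -5.2 0 0 0 0; 0 0.8 -5.2 0 0 0 0; 0 0.8 -5.2 0 0 0 0; 0 0.8 -5.2 0 0 0 0; 0 0.8 -5.2 0 0 0 0; 0 0.8 -5.2 0 0 0 0; 0 0.8 -5.2 0 0 0 0; 0 0.8 -5.2 0 0 0 0; 0 0 0 0 0 0 0")

```text
t: 1.72
ee_pos: [394.3, -159.1, 182.6]
orientation: [-3.133, 0.224, 0.001]
ft_force: [0.2, -0.8, 0.1]
width: 0.5
```

```bash
cat >> h.py <<'E'
C=np.array([585.5,44.4]); A=np.radians(-98.46); RM=np.array([[np.cos(A),-np.sin(A)],[np.sin(A),np.cos(A)]])
def st():
    o=get_obs(); t=R.from_rotvec(o['orientation']).as_matrix()
    f=np.r_[o['ft_force'][:2]@RM,o['ft_force'][2]]
    print('t',round(o['t'],2),'rack',((o['ee_pos'][:2]-C)@RM).round(1),'z',o['ee_pos'][2].round(1),'yawY-rack',np.degrees(np.arctan2(t[1,1],t[0,1])-A).round(2),'tilt',t[:,2].round(3),'f',f.round(1),'w',round(o['width'],1))
E
python3 -c "from h import *;st()"
```

```text
t 1.73 rack [ 229.4 -159.2] z 182.6 yawY-rack 0.29 tilt [-0.001  0.001 -1.   ] f [0.7 0.3 0.1] w 0.5
```

play_rows(plan="0 2.27 -4.92 0 0 0 0; 0 2.27 -4.92 0 0 0 0; 0 2.27 -4.92 0 0 0 0; 0 2.27 -4.92 0 0 0 0; 0 2.27 -4.92 0 0 0 0; 0 2.27 -4.92 0 0 0 0; 0 2.27 -4.92 0 0 0 0; 0 0 0 4 0 0 0; 0 0 0 4 0 0 0; 0 0 0 0 0 0 0")

```text
t: 2.98
ee_pos: [599.7, 153.8, 99.5]
orientation: [3.131, -0.233, -0.01]
ft_force: [-0.6, -0.6, 0.9]
width: 0.3
```

Run:
```python
from h import *
st(); im=snap('wrist','w1'); print(im['eye'],im['attitude'])
P=cloud(im);q=(P[...,:2]-C)@RM;z=P[...,2]
m=(z>45)&(z<53)&(abs(q)<[140,49]).all(-1);print('board',m.sum(),np.percentile(q[m],[1,99],0))
m=(z>38)&(z<45)&(abs(q)<[170,90]).all(-1);print('fence',np.percentile(q[m],[.5,99.5],0))
```

```text
t 2.98 rack [-110.2   -2.1] z 99.5 yawY-rack -0.04 tilt [-0.007 -0.002 -1.   ] f [ 0.7 -0.5  0.9] w 0.3
[671.16628233 143.01906142 260.8733718 ] [ 1.92636315 -2.23459939 -0.30033125]
board 17712 [[-74.70221207 -45.63107198]
 [ 82.06979015  48.45678151]]
fence [[-148.51845636  -65.07308844]
 [  88.56416501   73.71867868]]
```

View pics/w1.png

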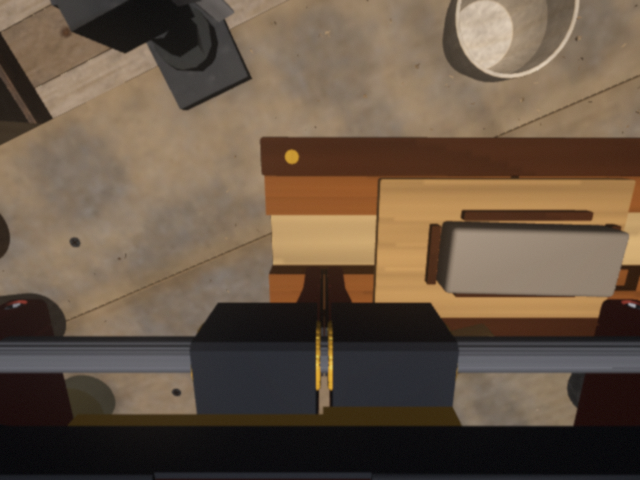

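The wrist view agrees with the rack frame: the board's back edge (column 377) is at rack x = -75, and the fingers are behind it. I'll lower to z≈35 behind the board.

play_rows(plan="0 0.2 0 2.5 0 0 0; 0 0 0 2.5 0 0 0; 0 0 0 1.5 0 0 0; 0 0 0 0 0 0 0; 0 0 1 0 0 0 0; 0 0 0.5 0 0 0 0; 0 0 0 0 0 0 0")

```text
t: 3.9
ee_pos: [601.9, 139.8, 38.3]
orientation: [-3.133, 0.233, -0.001]
ft_force: [-0.8, -0.3, -0.4]
width: 0.2
```

```bash
python3 -c "from h import *;st()"
```

```text
t 3.9 rack [-96.7   2.1] z 38.3 yawY-rack -0.05 tilt [ 0.001  0.    -1.   ] f [ 0.4 -0.7 -0.4] w 0.2
```

play_rows(plan="0 -0.2 0.5 0.3 0 0 0; 0 0 0.5 0 0 0 0; 0 0 0.4 0 0 0 0; 0 0 0.4 0 0 0 0; 0 0 0.4 0 0 0 0; 0 0 0.4 0 0 0 0; 0 0 0.4 0 0 0 0; 0 0 0.4 0 0 0 0; 0 0 0.4 0 0 0 0")

```text
t: 5.03
ee_pos: [594.0, 102.8, 34.7]
orientation: [-3.133, 0.232, 0.0]
ft_force: [0.1, 2.8, -1.6]
width: 0.3
```

Run:
```python
from h import *
st(); im=snap('top','t2')
P=cloud(im);q=(P[...,:2]-C)@RM;z=P[...,2]
m=(z>60)&(z<80)&(abs(q)<[140,45]).all(-1)&(q[...,0]>-40);print('stone',m.sum(),np.median(z[m]),np.percentile(q[m],[1,99],0))
im=load('top0');P=cloud(im);q=(P[...,:2]-C)@RM;z=P[...,2]
m=(z>60)&(z<80)&(abs(q)<[140,45]).all(-1);print('stone0',m.sum(),np.median(z[m]),np.percentile(q[m],[1,99],0))
```

```text
t 5.03 rack [-59.   -0.2] z 34.7 yawY-rack -0.0 tilt [-0.  0. -1.] f [-2.8 -0.3 -1.6] w 0.3
stone 892 71.01476388113974 [[ -8.91107634 -21.43973858]
 [ 93.91664634  20.21014855]]
stone0 1327 70.98541057493651 [[-34.11443212 -21.74435366]
 [ 68.30393725  20.42298462]]
```

Contact at 2.8 N. The board has moved 25 mm and has about 29 mm to go.

play_rows(plan="0 0 0.4 0 0 0 0; 0 0 0.4 0 0 0 0; 0 0 0.4 0 0 0 0; 0 0 0.4 0 0 0 0; 0 0 0.3 0 0 0 0; 0 0 0.3 0 0 0 0; 0 0 0.2 0 0 0 0")

```text
t: 5.95
ee_pos: [590.5, 79.1, 34.7]
orientation: [-3.133, 0.232, 0.0]
ft_force: [0.3, 2.4, -1.0]
width: 0.6
```

```bash
cat >> h.py <<'E'
def stone(n):
    im=snap('top',n);P=cloud(im);q=(P[...,:2]-C)@RM;z=P[...,2]
    m=(z>52)&(z<80)&(abs(q)<[140,45]).all(-1)&(q[...,0]>-15);print('stone',m.sum(),np.median(z[m]).round(1),np.percentile(q[m],[1,99],0).round(1))
E
python3 -c "from h import *;st();stone('t3')"
```

```text
t 5.95 rack [-35.1  -0.2] z 34.7 yawY-rack -0.0 tilt [-0.  0. -1.] f [-2.4 -0.1 -1. ] w 0.6
stone 1160 70.2 [[ 17.9 -30. ]
 [124.8  28.8]]
```

play_rows(plan="0 0 0.1 0 0 0 0; 0 0 0.1 0 0 0 0; 0 0 0.1 0 0 0 0; 0 0 0.1 0 0 0 0; 0 0 0.1 0 0 0 0")

```text
t: 6.62
ee_pos: [589.8, 74.3, 34.7]
orientation: [-3.133, 0.232, -0.0]
ft_force: [-0.2, 2.7, -0.5]
width: 0.6
```

```bash
python3 -c "from h import *;st();stone('t4')"
```

```text
t 6.62 rack [-30.2  -0.2] z 34.7 yawY-rack -0.0 tilt [ 0.  0. -1.] f [-2.7 -0.6 -0.5] w 0.6
stone 835 63.9 [[ 57.7 -22.1]
 [122.5  20.1]]
```

The stone top fell from 71 to 64 mm, so the board dropped. I'll push slightly more to feel the notch wall.

play_rows(plan="0 0 0.1 0 0 0 0; 0 0 0.1 0 0 0 0; 0 0 0 0 0 0 0")

```text
t: 7.05
ee_pos: [589.4, 72.2, 34.7]
orientation: [3.133, -0.232, -0.0]
ft_force: [-0.3, 2.2, -0.5]
width: 0.4
```

```bash
python3 -c "from h import *;st()"
```

```text
t 7.05 rack [-28.1  -0.2] z 34.7 yawY-rack 0.0 tilt [-0. -0. -1.] f [-2.1 -0.6 -0.5] w 0.4
```

play_rows(plan="0 0 -1 0 0 0 0; 0 0 -1 0 0 0 0; 0 0 0 -3 0 0 0; 0 0 0 -4 0 0 0; 0 -4 0 -2 0 0 0; 0 -4 0 0 0 0 0; 0 -4 0 0 0 0 0; 0 0 0 0 0 0 0")

```text
t: 8.05
ee_pos: [470.9, 110.3, 124.6]
orientation: [3.133, -0.229, -0.003]
ft_force: [0.3, 0.6, 0.1]
width: 0.7
```

Run:
```python
from h import *
st(); 
im=snap('wrist','w5'); P=cloud(im);q=(P[...,:2]-C)@RM;z=P[...,2]
for nm,x0,x1 in(('plank back',-15,5),('plank front',122,135)):
    for y0,y1 in((-45,-30),(30,45)):
        m=(q[...,0]>x0)&(q[...,0]<x1)&(q[...,1]>y0)&(q[...,1]<y1); print(nm,y0,m.sum(),np.median(z[m]).round(1) if m.any() else '')
m=(q[...,0]>-20)&(q[...,0]<130)&(q[...,1]>56)&(q[...,1]<70);print('fence',np.median(z[m]).round(1))
```

```text
t 8.05 rack [ -48.3 -123. ] z 124.6 yawY-rack 0.1 tilt [-0.002 -0.001 -1.   ] f [-0.6  0.2  0.1] w 0.7
plank back -45 667 41.7
plank back 30 386 41.8
plank front -45 434 41.5
plank front 30 259 41.5
fence nan
  return _methods._mean(a, axis=axis, dtype=dtype,
  ret = ret.dtype.type(ret / rcount)
```

View pics/w5.png

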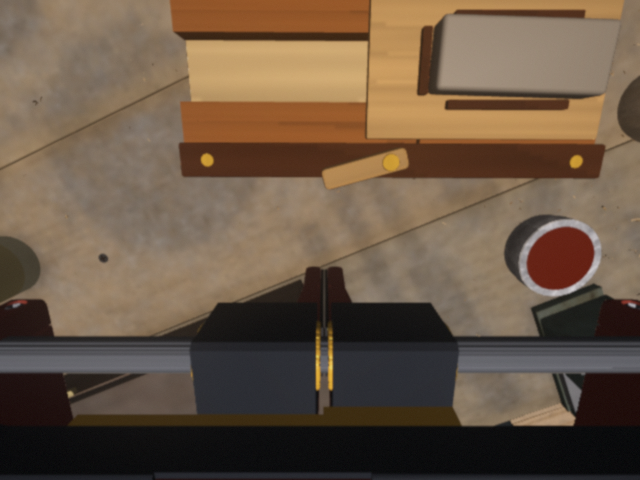

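The board dropped in: all four plank corners read 41.5–41.8 mm, flush with the 42 mm fences. In the picture the button tip is at (335,180) and its pivot at (391,161). Next I'll go down outside the button and sweep it inward.

play_rows(plan="0 0.6 0.9 4 0 0 0; 0 0.6 0.9 3.5 0 0 0; 0 0 0 0 0 0 0; 0 0.8 0 0 0 0 0; 0 0.7 0 0 0 0 0; 0 0.7 0 0 0 0 0; 0 0.3 -0.2 0 0 0 0; 0 0.3 -0.2 0 0 0 0; 0 0.3 -0.3 0 0 0 0; 0 0.4 -0.2 0 0 0 0; 0 0.4 -0.2 0 0 0 0; 0 0.4 -0.2 0 0 0 0; 0 0 0 0 0 0 0")

```text
t: 9.72
ee_pos: [528.2, 97.0, 49.8]
orientation: [-3.133, 0.231, -0.002]
ft_force: [0.6, -0.0, -0.5]
width: 0.5
```

Run:
```python
from h import *
st(); im=snap('wrist','w6'); P=cloud(im);q=(P[...,:2]-C)@RM;z=P[...,2]
cv2.imwrite('pics/w6c.png',cv2.resize(im['pixels'][0:400,150:650,::-1],None,fx=1.4,fy=1.4))
```

```text
t 9.72 rack [-43.6 -64.4] z 49.8 yawY-rack 0.01 tilt [ 0.001  0.    -1.   ] f [-0.1  0.6 -0.5] w 0.5
```

View pics/w6c.png

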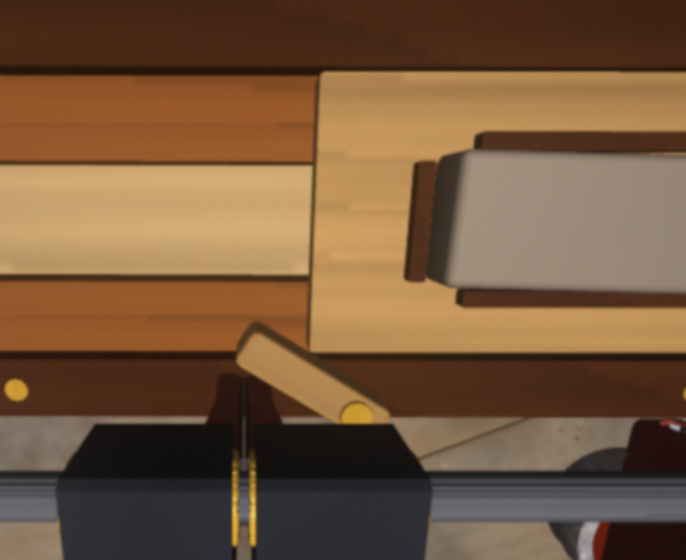

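The button is turned inward to about 0.55 rad (tip at (255,340), pivot at (357,413) in the crop), and the finger is behind it. I'll continue.

play_rows(plan="0 0.3 0.1 0 0 0 0; 0 0.4 0.1 0 0 0 0; 0 0.3 0 0 0 0 0; 0 0.3 0.3 0 0 0 0; 0 0.3 0.3 0 0 0 0; 0 0.3 0.3 0 0 0 0; 0 0.2 0.3 0 0 0 0; 0 0.2 0.3 0 0 0 0; 0 0.1 0.2 0 0 0 0; 0 0 0.1 0 0 0 0; 0 0 0 0 0 0 0")

```text
t: 11.15
ee_pos: [548.4, 73.3, 49.8]
orientation: [3.133, -0.232, 0.001]
ft_force: [0.7, -0.5, -0.1]
width: 0.6
```

```bash
cat >> h.py <<'E'
def btn(n):
    im=snap('wrist',n); P=cloud(im);q=(P[...,:2]-C)@RM;z=P[...,2]
    m=(z>60)&(z<68)&(q[...,0]>-60)&(q[...,0]<15)&(q[...,1]>-90)&(q[...,1]<-10)
    (c,s,a)=cv2.minAreaRect(q[m].astype(np.float32)); print('btn',m.sum(),c,s,a)
    return im
E
python3 - <<'E'
from h import *
st(); im=btn('w7')
cv2.imwrite('pics/w7c.png',cv2.resize(im['pixels'][0:400,150:650,::-1],None,fx=1.4,fy=1.4))
E
```

```text
t 11.15 rack [-23.2 -41. ] z 49.8 yawY-rack -0.0 tilt [ 0.001 -0.    -1.   ] f [ 0.4  0.7 -0.1] w 0.6
btn 1668 (-15.921357154846191, -30.069290161132812) (32.1617317199707, 26.173229217529297) 2.1312620639801025
```

View pics/w7c.png

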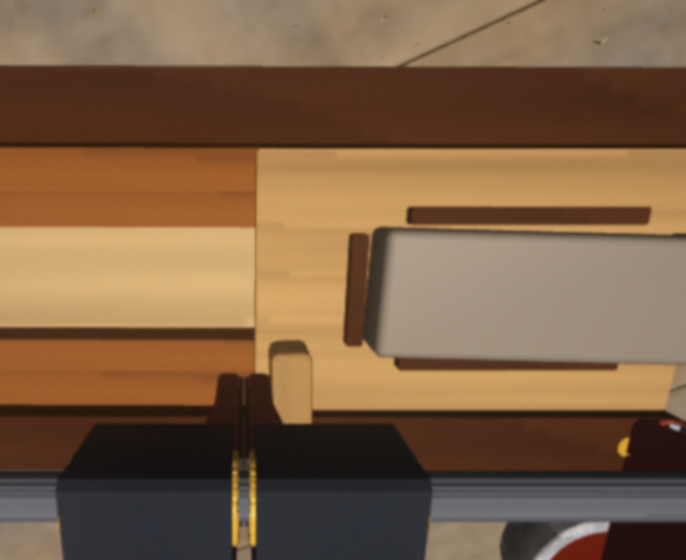

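The bar is nearly square (columns 272–311). I'll nudge 1.5 mm more, then back off and check.

play_rows(plan="0 0 0.1 0 0 0 0; 0 0 0.05 0 0 0 0; 0 0 0 0 0 0 0")

```text
t: 11.58
ee_pos: [548.3, 72.1, 49.8]
orientation: [-3.133, 0.232, -0.001]
ft_force: [1.9, 2.1, -0.5]
width: 0.5
```

play_rows(plan="0 0 -0.8 0 0 0 0; 0 0 -1 0 0 0 0; 0 0 -1 -2 0 0 0; 0 0 0 -5 0 0 0; 0 -4 -2 -2 0 0 0; 0 -4 -2 0 0 0 0; 0 -3 -2 0 0 0 0; 0 0 0 0 0 0 0")

```text
t: 12.58
ee_pos: [450.2, 176.6, 139.7]
orientation: [3.133, -0.227, -0.002]
ft_force: [0.5, -0.2, -0.0]
width: 0.4
```

Run:
```python
from h import *
st(); im=btn('w8'); P=cloud(im);q=(P[...,:2]-C)@RM;z=P[...,2]
cv2.imwrite('pics/w8.png',im['pixels'][:,:,::-1])
for x0,x1 in((-15,5),(115,130)):
    for y0,y1 in((-45,-30),(30,45)):
        m=(q[...,0]>x0)&(q[...,0]<x1)&(q[...,1]>y0)&(q[...,1]<y1)&(z<50); print(x0,y0,m.sum(),np.median(z[m]).round(1) if m.any() else '')
```

```text
t 12.57 rack [-110.8 -153.3] z 139.7 yawY-rack 0.19 tilt [-0.001 -0.    -1.   ] f [ 0.1  0.5 -0. ] w 0.4
btn 2001 (-6.383376598358154, -45.318199157714844) (56.882476806640625, 14.391898155212402) 89.82495880126953
-15 -45 179 42.0
-15 30 0 
115 -45 0 
115 30 0
```

View pics/w8.png

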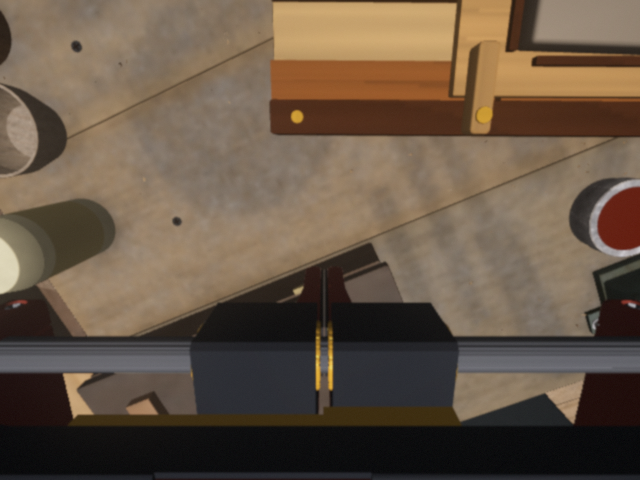

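The bar lies square across the board's back end (minimum-area rectangle at 89.8°). I'll check the board and bystanders numerically from above, then hand in.

Run:
```python
from h import *
im=snap('top','t9'); P=cloud(im); P0=cloud(load('top0')); q=(P[...,:2]-C)@RM;z=P[...,2]
for x0,x1 in((-18,-13),(122,135)):
    for y0,y1 in((-45,-30),(30,45)):
        m=(q[...,0]>x0)&(q[...,0]<x1)&(q[...,1]>y0)&(q[...,1]<y1); print(x0,y0,m.sum(),np.median(z[m]).round(1) if m.any() else '')
for n,(u,v),h in(('cup',(298,144),20),('tin',(356,302),15),('blank',(402,245),25)):
    o=[]
    for p in(P0,P):
        s=p[v-25:v+25,u-25:u+25].reshape(-1,3); s=s[s[:,2]>h]; s=s[np.linalg.norm(s[:,:2]-p[v,u,:2],axis=1)<42]; o+=[s.mean(0).round(1),len(s)]
    print(n,o)
close_job()
```

```text
-18 -45 14 42.4
-18 30 21 42.4
122 -45 53 42.7
122 30 56 41.4
cup [array([735.2,  32.9,  38.9]), 471, array([734.4,  33.2,  38.8]), 487]
tin [array([425.5, -75. ,  27.7]), 968, array([425.5, -75.1,  27.7]), 963]
blank [array([ 531.9, -158.8,   47.9]), 841, array([ 531.9, -158.7,   47.9]), 846]
the job is handed in; nothing more can be done
```

I pushed the whetstone board along the rails with the closed fingertips until it dropped into its notches. Then I swept the turn button round from outside until it lay square across the board's back end, backed off clear, and handed the job in at about 12.6 s of the 51 s.

- **Board:** it moved about 55 mm under 2–3 N. The stone top fell from 71 to 64 mm. In the last view all four plank corners read 41.4–42.7 mm, flush with the 42 mm fences. A further 2 mm push after the drop gave no clear force rise at the notch wall, so the drop is confirmed by height rather than by feel.
- **Button:** it measured 89.8° across the rack, about 1.57 rad, and stayed there after the finger left.
- **Bystanders:** the tin and blank are unchanged to 0.1 mm. The cup reads 0.8 mm different, within camera noise, and the arm never came near it.
- **Forces:** readings at the end of each move stayed below 4 N, and about 0.5 N (sensor noise) once clear.

No final check failed.

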